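Load the vibration-test bay and set its hydraulic valve to float

TASK

Load the vibration-test bay: swing the hasp off the catch, raise the lid until it stands upright, and stand every white jar that has a black cap upright inside the bay. Then close the lid fully, swing the hasp back over the catch so it lies flat, and finally push the hydraulic valve's lever away past the stiff detent until it sits home in the float notch and stays there. Do not lift the lid while the hasp is over the catch, and leave the small red-capped jar where it is.

Things in the scene. Friction and masses are not known exactly. Their poses are not given: they have to be found in the camera images.
- bay: grey test bay, an open-topped tub fixed to the worktop: 144 mm (its x) by 330 mm (its y), walls 5 mm thick, rims 80 mm above the worktop, black rubber floor 8 mm above it; inside 134 by 320 mm. Origin: centre of its underside, on the worktop. Its +x points away from the robot (turned a little), z up. The lid's hinge is along the far (+x) rim, the hasp on the front (-x) wall
- bay_floor (a point): point at the centre of the bay's inner floor
- bay_lid (a joint): angle of the bay's clear lid with aluminium frame (144 by 330 by 6 mm, top face 86 mm above the worktop when shut, 0.25 kg): 0 shut, grows as its front rises, stop at 1.75; the hinge has friction (about 2 N at the tab) and the lid stays where it is left
- lid_tab (a point): grip point on the lid's red lift tab: a bar 12 mm wide (along the bay's y) and 14 mm thick, sticking out 49 mm beyond the lid's front edge, left of centre (80 mm to the bay's +y); the point is 30 mm out from the lid's edge, 83 mm above the worktop when shut. Pinched across its 12 mm width by fingers that close along the bay's y, it turns between them as the lid swings, so the gripper can keep pointing down; when the lid is upright the tab points up
- lid_hinge (a point): point on the lid's hinge axis (parallel to the bay's y), beside the tab: the tab point travels in a circle of radius 174 mm about it
- bay_hasp (a joint): angle of the steel hasp hinged on the bay's front wall: 0 lying flat on the lid, its slot round the wire catch; grows as it swings up and towards the robot, stop at 1.9, leaning out a little. It swings easily (under 1 N) and falls by its own weight to whichever side it leans: flat on the lid from below about 1.1, or to the stop from above about 1.55; in between it may stay
- hasp_tab (a point): grip point on the hasp's yellow finger tab: a post 12 mm wide (along the bay's y) and 14 mm thick that stands up 39 mm from the hasp's free end; the point is 26 mm up the post, 115 mm above the worktop when the hasp lies on the lid. Can be pinched across its 12 mm width by fingers that close along the bay's y, and turns between them, or be pushed
- hasp_hinge (a point): point on the hasp's hinge axis (parallel to the bay's y), 82 mm in front of the bay's centre, 80 mm to its -y, 89 mm above the worktop: the tab point travels in a circle of radius 63 mm about it
- valve: blue hydraulic valve block fixed to the worktop, base plate 150 (x) by 75 mm, with two aluminium gate cheeks marked white (hold), yellow (ridge) and green (float notch). Origin: centre of its underside; its +x points away from the robot (turned a little), the direction in which the lever is pushed
- valve_lever (a joint): angle of the lever: 0 leaning 0.5 rad towards the valve's -x (hold), 1.0 leaning 0.5 rad towards +x (the float notch, an end stop). Resistance grows to about 11 N at the knob near 0.45, the ridge is at 0.80; beyond it the lever is drawn on to 1.0 and held there (about 7 N); let go before the ridge, it springs back to about 0.1
- lever_knob (a point): centre of the black ball knob, 32 mm across, at the end of the 12 mm thick lever, 130 mm from its pivot; best pushed from its -x side; a light pinch slides off it
- lever_pivot (a point): point on the lever's axis (parallel to the valve's y), 55 mm above the worktop
- jar_a_mid (a point): screw-top sample jar, white, with black cap, upright on the worktop: 42 mm across, 62 mm tall, about 50 to 70 g; round body 42 mm across up to 48 mm, cap 40 mm across above. Must be loaded, if present. Point: centre of the jar, 31 mm above its underside; own z axis points to the cap. Grip it well above its middle (about 46 mm above its underside), so that the gripper's body clears the bay's walls
- jar_b_mid (a point): screw-top sample jar, white, with black cap, upright on the worktop: 42 mm across, 62 mm tall, about 50 to 70 g; round body 42 mm across up to 48 mm, cap 40 mm across above. Must be loaded, if present. Point: centre of the jar, 31 mm above its underside; own z axis points to the cap. Grip it well above its middle (about 46 mm above its underside), so that the gripper's body clears the bay's walls
- jar_c_mid (a point): screw-top sample jar, white, with black cap, upright on the worktop: 42 mm across, 62 mm tall, about 50 to 70 g; round body 42 mm across up to 48 mm, cap 40 mm across above. Must be loaded, if present. Point: centre of the jar, 31 mm above its underside; own z axis points to the cap. Grip it well above its middle (about 46 mm above its underside), so that the gripper's body clears the bay's walls
- jar_d_mid (a point): screw-top sample jar, white, with black cap, upright on the worktop: 42 mm across, 62 mm tall, about 50 to 70 g; round body 42 mm across up to 48 mm, cap 40 mm across above. Must be loaded, if present. Point: centre of the jar, 31 mm above its underside; own z axis points to the cap. Grip it well above its middle (about 46 mm above its underside), so that the gripper's body clears the bay's walls
- jar_red_mid (a point): small cream jar with a red cap, 35 mm across, 50 mm tall: not part of the job, leave it where it stands. Point: its centre
Things that resemble listed ones, but are neither listed nor needed, are in the scene too. What is shaped like the part that bears jar_a_mid but turquoise or yellow is not meant.

How it is judged:
By the outcome, as a careful person would: the job done as asked, in the order asked, and still so for the second after the job is handed in, with the robot touching nothing.
Of jar_a, jar_b, jar_c, jar_d only 2 to 4 are there at a start; the rules pass over those that are not, and their reading is None.
At some moment in a run one of jar_a, jar_b, jar_c, jar_d may be knocked a few centimetres aside while the robot is not near it.
Once in a run the grip may slacken for a moment while it holds something.
It also fails if it takes over 210 s, if anything falls off the work surface, if the arm or the gripper's body presses on something with over 40 N, if the wrist force passes 120 N, or if a joint passes its speed limit or range.

ROBOT

A 6-joint arm with a two-finger parallel gripper is mounted at the origin on a cart in front of the work surface, level with it; the furniture and walls round the work are solid. World frame = base frame: x ahead of the robot, y to its left, z up, the work surface at z = 0. Lengths are in m, angles in degrees, forces in N, time in s.
With the tool pointing down it reaches from about 0.3 to 0.875 m from the base axis. Payload 4.2 kg.
Tool frame: the origin (TCP) lies on the front face of the gripper's body, between the roots of the fingers; the fingertips stand 73 mm ahead of it and the grasp point (between the pads) lies 54 mm ahead of it (tip_extent is the distance from the TCP to the fingertips, in m); z points along the fingers, y is the line along which they close (so a half turn about z gives the same grasp; the last joint's range is limited). The gripper opens to 85 mm and grips with 20 to 120 N. Pads are 22 mm wide; open, the fingers measure 114 mm over their backs; the gripper's body (76 mm by 85 mm) begins 54 mm behind the grasp point. The pads swing forward as they close: fully open they stand 13 mm farther back than shut.
Start: joints at [69.844, 18.312, 89.639, -0, 72.044, -1.146], TCP at [0.187, 0.544, 0.304] pointing down, gripper open.
Joint ranges: [-177.97, 177.97], [-48.28, 115.42], [12.27, 149.76], [-77.06, 257.06], [2.81, 150.46], [-146.56, 146.56]. Speed limits (degrees/s): [147.25, 147.25, 180, 180, 180, 180].

INTERFACE

Orientations are given as [roll, pitch, yaw] about the fixed x, y, z axes, in that order (R = Rz(yaw) Ry(pitch) Rx(roll)).
In Python, from rig import * gives the robot as it stands.
- The arm moves only by the shell command python3 -m jog 'ROWS' [FORCE]. ROWS is JSON, a list that holds one entry, the list of rows, each a list of 7 numbers: the finger opening in m, from 0 to 0.0854, then the shift along the tool's x, y, z in m, then the turn, a rotation vector about the tool's x, y, z in rad. In form: [[[claw, x, y, z, ax, ay, az], ...]]. A call has 1 to 20 rows; each row shifts and turns the commanded pose from where the row before left it, along the tool's axes as they then stand; what a row does not reach is not made up. A row lasts 1/8 s, in which the tool goes at most 62.5 mm and 10.7 degrees, less where a joint would pass 70% of its speed; a pose out of reach is approached as far as the arm can. A call with a gripper value outside its range is refused whole. The fingers move at their own pace and stop on an object; FORCE is the grip in N (left out, the last holds). Time passes only in rows, so rows that do not move let the fingers close. It gives the time, the measured TCP pose, the force, the opening and the grip force at its end, in the units of the state.
- read_state(): the state, without advancing time (a new reading comes with each control period).
- camera(name): name is "side" or "top" or "wrist"; returns (picture, depth): 480x640x3 uint8, red, green, blue; 480x640 float32, m along the optical axis (not along the pixel's ray), 0 where there is no reading.
- camera_model(name): a dict with "fx", "fy", "cx", "cy" (pixels), "R" (3x3) and "t" (3): a world point X has camera coordinates R X + t; the wrist camera has in their place "T_tool_cam" (4x4, takes a point from camera to tool coordinates, whose origin is the TCP and whose axes are the flange's). Camera axes: x right, y down, z forward; pixel columns grow to the right and rows downward; lengths in m; the calibration is good to about 2 mm. A picture is of the moment at which its call begins: read the wrist's pose just before it. camera_model takes no time and is no camera call.
- hand_in(): hands the job in; it is judged then, once.
Trained networks look in the newest picture that a camera, given by its name, has taken for a name from the list of things; names that differ only in an ending like _2 or _b are one class to them, and where a whole thing is asked for, a point or a joint stands for the part that bears it (a point fixed in the world has none). Each returns a list of dicts, best first, with "score" (0 to 1); they miss things now and then, are a little off and sometimes report something else, mostly with a low value. They report only what shows in the picture. A call takes as long as a camera call. They do not tell look-alikes from the thing itself.
- recognise(query, camera): "centre" ([x, y, z] in m, in world coordinates, good to about 4 mm: the middle of the surface that is visible of it).
- cut_out(query, camera): "region" (480x640 bool, what is visible of it).
- tip_of(query, camera): "centre" ([x, y, z] in m, in world coordinates, good to about 4 mm: a listed point, or the origin of a listed thing).
The state is a dict: "clock": time; "joint_positions": joint angles; "dq": joint speeds; "tau": joint torques, N m; "position": TCP position; "tcp_rot": TCP orientation; "force": force on the tool from outside, world axes, zero at the start; "wrist_torque": the same for the moment, N m; "grip_width": opening from 0.0 (shut) to 1.0 (fully open); "grasp_force": force on a finger pad.
Only numpy, scipy, OpenCV 4.12 (cv2) and the standard library are available. Lean on these libraries where they do the work, as an engineer would, in place of code of your own. Each camera call takes 0.05 s, during which the arm holds its last target. There are 200 camera calls.

## Working session

There is one attempt and no reset: what is moved stays moved. The work goes in short steps, Python scripts to look and compute and a shell command to move; the robot and the scene stay as the last step left them, time stands still between calls to the robot, and variables do not carry over. Pictures are saved under pics/ and viewed, at most 14 in all, crops included, and the job is handed in when it is done.

```bash
mkdir -p pics; ls; python3 - <<'E'
from rig import *
import cv2,numpy as np
s=read_state();print(s)
for c in("top","side"):
    p,d=camera(c);cv2.imwrite(f"pics/{c}0.png",p[:,:,::-1])
    print(c,camera_model(c)['t'])
    for q in ["bay","bay_floor","lid_tab","lid_hinge","hasp_tab","hasp_hinge","valve","lever_knob","lever_pivot","jar_a_mid","jar_red_mid"]:
        r=tip_of(q,c);print(q,[(np.round(x['centre'],3).tolist(),round(x['score'],2)) for x in r])
print(camera_model("wrist"))
E
```

```text
pics
{'clock': 0.0, 'joint_positions': array([ 6.98433507e+01,  1.83507400e+01,  8.97049466e+01, -1.11524487e-03,
        7.20439276e+01, -1.14387257e+00]), 'dq': array([ 0.1013877 , -0.03638938, -0.01782097,  0.01386064,  0.0183315 ,
        0.04311359]), 'tau': array([-2.08556089e-04, -4.15504181e+01, -2.34160334e+01, -2.77114068e-04,
        8.41876259e-03,  1.69552811e-05]), 'position': array([0.18719016, 0.54331827, 0.30310107]), 'tcp_rot': array([-1.79900385e+02, -9.28483948e-04,  1.60987567e+02]), 'force': array([-0.08950212,  0.44792914,  0.60908251]), 'wrist_torque': array([-0.05854783,  0.00795229, -0.02234824]), 'grasp_force': 0.0, 'grip_width': 0.9977833398486914}
top [0.01445698 0.53911462 1.11175553]
bay [([0.591, -0.037, -0.0], 0.67)]
bay_floor []
lid_tab [([0.486, 0.033, 0.085], 0.63)]
lid_hinge [([0.454, -0.414, 0.175], 0.69), ([0.656, 0.055, 0.081], 0.61)]
hasp_tab [([0.58, -0.116, 0.114], 0.67), ([0.498, -0.41, 0.057], 0.6)]
hasp_hinge [([0.524, -0.124, 0.094], 0.86)]
valve [([0.5, -0.413, 0.0], 0.79)]
lever_knob [([0.452, -0.416, 0.175], 0.85)]
lever_pivot [([0.49
[... 764 characters left out ...]
.435, 0.037], 0.91), ([0.37, 0.26, 0.029], 0.89), ([0.443, 0.362, 0.03], 0.79), ([0.447, 0.467, 0.036], 0.79), ([0.353, 0.35, 0.03], 0.75), ([0.549, 0.35, 0.03], 0.65), ([0.653, 0.052, 0.085], 0.52)]
jar_red_mid [([0.67, 0.237, 0.024], 0.71)]
{'fx': 350.3351108391855, 'fy': 350.3351108391855, 'cx': 316.6838713234778, 'cy': 246.12111388231142, 'T_tool_cam': array([[ 7.67771730e-04, -9.54877670e-01, -2.96998394e-01,
         7.62456138e-02],
       [ 9.99999580e-01,  8.81552847e-04, -2.49172125e-04,
         1.57358150e-03],
       [ 4.99748678e-04, -2.96998078e-01,  9.54877946e-01,
        -6.96635241e-02],
       [ 0.00000000e+00,  0.00000000e+00,  0.00000000e+00,
         1.00000000e+00]])}
```

View pics/top0.png

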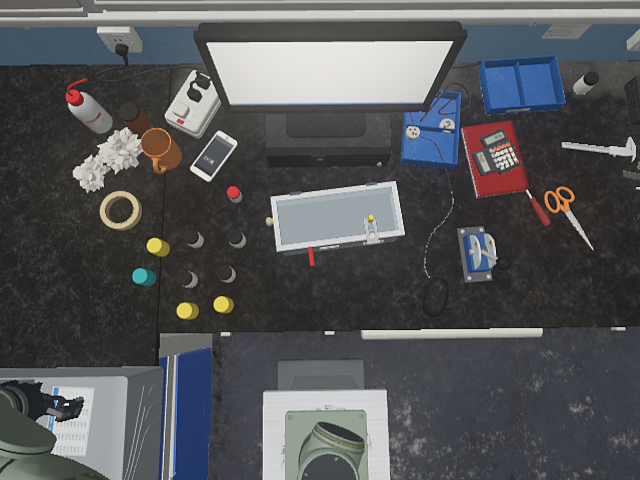

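View pics/side0.png

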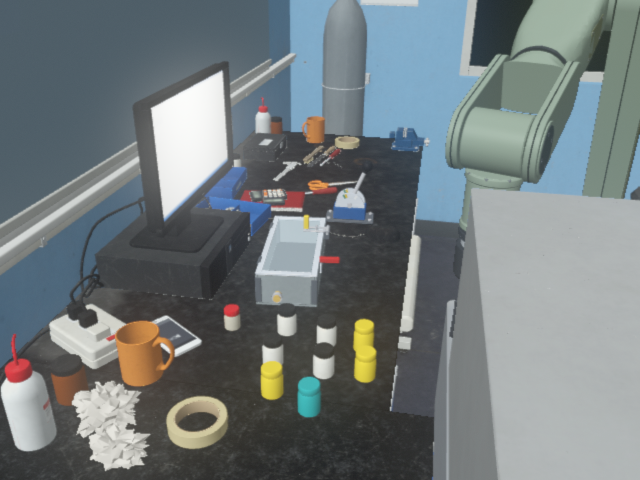

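The top view shows white jars with black caps at about (195,239), (237,239), (190,279) and (228,273). The look-alikes are yellow at (158,246), (187,310), (223,304) and turquoise at (143,276). The lid is at (272–405, 182–250), the red tab at (311,256), the hasp at (371,225) and the lever at (480,250). The side view shows the same objects.

```bash
cat > h.py <<'E'
from rig import *
import cv2,numpy as np,sys
from scipy.spatial.transform import Rotation as Ro
def world(c,d):
    m=camera_model(c); v,u=np.mgrid[:480,:640]
    P=np.stack([(u-m['cx'])/m['fx']*d,(v-m['cy'])/m['fy']*d,d],-1)
    if c=="wrist":
        s=read_state();T=m['T_tool_cam'];P=P@T[:3,:3].T+T[:3,3]
        return P@rot(s).T+s['position']
    return (P-m['t'])@m['R']
def rot(s): return Ro.from_euler('xyz',s['tcp_rot'],degrees=True).as_matrix()
def to(p,yaw,grasp=True):
    """tool-frame shift/turn from now to grasp point p (or TCP) pointing down with yaw deg"""
    s=read_state();R=rot(s);G=Ro.from_euler('xyz',[180,0,yaw],degrees=True).as_matrix()
    t=np.array(p,float)+(np.array([0,0,.054]) if grasp else 0)
    print("shift",np.round(R.T@(t-s['position']),4),"turn",np.round(Ro.from_matrix(R.T@G).as_rotvec(),4))
def ax(yaw):
    c,s=np.cos(np.radians(yaw)),np.sin(np.radians(yaw)); return np.array([[c,s],[s,-c]])
E
python3 - <<'E'
from h import *
p,d=camera("top");W=world("top",d);z=W[...,2]
m=((z>.055)&(z<.069)&(W[...,1]>.15)&(W[...,0]>.25)&(W[...,0]<.62)&(d>0)).astype(np.uint8)
n,L,st,c=cv2.connectedComponentsWithStats(m)
for i in range(1,n):
    if st[i,4]>40: print(np.round(np.median(W[L==i],0),3),st[i,4],np.median(p[L==i],0))
# lid frame
m=(z>.078)&(z<.095)&(abs(W[...,0]-.59)<.15)&(abs(W[...,1]+.035)<.22)&(p.min(-1)>190)
print(m.sum(),cv2.minAreaRect(W[m][:,:2].astype(np.float32)))
# valve base
m=(z>.003)&(z<.13)&(abs(W[...,0]-.5)<.12)&(abs(W[...,1]+.413)<.1)
k=(m&(p[...,2].astype(int)>p[...,0]+40))
print(k.sum(),cv2.minAreaRect(W[k][:,:2].astype(np.float32)))
E
python3 -c "
from h import *
p=cv2.imread('pics/top0.png');cv2.imwrite('pics/c1.png',cv2.resize(p[160:300,260:520],None,fx=3,fy=3,interpolation=2))"
```

```text
[0.546 0.342 0.062] 188 [53. 51. 48.]
[0.545 0.229 0.063] 186 [54. 52. 51.]
[0.524 0.433 0.062] 195 [225. 208.  93.]
[0.451 0.255 0.062] 193 [53. 51. 48.]
[0.446 0.466 0.062] 200 [ 72. 176. 176.]
[0.44  0.355 0.062] 201 [54. 51. 48.]
[0.373 0.258 0.062] 203 [225. 208.  92.]
[0.357 0.349 0.062] 206 [225. 208.  93.]
1646 ((0.5871075987815857, -0.038163065910339355), (0.15448330342769623, 0.3289896249771118), 6.452171325683594)
519 ((0.49913960695266724, -0.41075870394706726), (0.09890291839838028, 0.054415516555309296), 5.128598213195801)
```

View pics/c1.png

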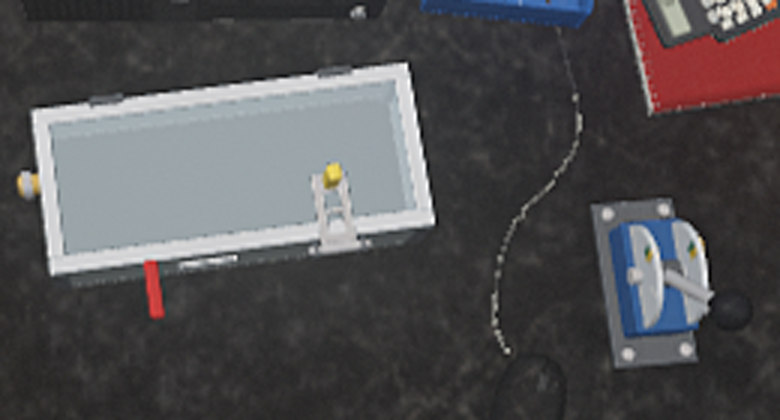

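The crop shows the hasp's yellow tab at (333,175), with its slot over the catch on the lid. The red lift tab is at (153,290) and the lever knob at (730,308), leaning towards the robot. Next I hover above the hasp tab.

```bash
cat >> h.py <<'E'
BY=6.7; BC=np.array([.595,-.036])
def bay(x,y,z):
    a=np.radians(BY);c,s=np.cos(a),np.sin(a)
    return np.array([BC[0]+c*x-s*y,BC[1]+s*x+c*y,z])
E
python3 - <<'E'
from h import *
print(bay(-25,-80,0) if 0 else bay(-.025,-.08,.115)); to(bay(-.025,-.08,.195),180+BY)
E
```

```text
[ 0.57950439 -0.11837042  0.115     ]
shift [-0.5864 -0.4982  0.0549] turn [ 1.000e-04  0.000e+00 -4.487e-01]
```

```bash
python3 -m jog '[[[0.04,-0.0419,-0.0356,0.0039,0,0,0],[0.04,-0.0419,-0.0356,0.0039,0,0,0],[0.04,-0.0419,-0.0356,0.0039,0,0,0],[0.04,-0.0419,-0.0356,0.0039,0,0,0],[0.04,-0.0419,-0.0356,0.0039,0,0,0],[0.04,-0.0419,-0.0356,0.0039,0,0,0],[0.04,-0.0419,-0.0356,0.0039,0,0,0],[0.04,-0.0419,-0.0356,0.0039,0,0,0],[0.04,-0.0419,-0.0356,0.0039,0,0,0],[0.04,-0.0419,-0.0356,0.0039,0,0,0],[0.04,-0.0419,-0.0356,0.0039,0,0,0],[0.04,-0.0419,-0.0356,0.0039,0,0,0],[0.04,-0.0419,-0.0356,0.0039,0,0,0],[0.04,-0.0419,-0.0356,0.0039,0,0,0],[0.04,0,0,0,0,0,-0.15],[0.04,0,0,0,0,0,-0.15],[0.04,0,0,0,0,0,-0.15],[0.04,0,0,0,0,0,0]]]' 20
python3 - <<'E'
from h import *
to(bay(-.025,-.08,.115),180+BY)
p,d=camera("wrist");W=world("wrist",d);z=W[...,2];P=p.astype(int)
cv2.imwrite("pics/w1.png",p[:,:,::-1])
m=(z>.098)&(z<.14)&(P[...,0]>P[...,2]+60)&(P[...,1]>P[...,2]+40)
print(m.sum(),np.round(np.median(W[m],0),4),W[m].min(0),W[m].max(0))
print([np.round(r['centre'],3) for r in tip_of("hasp_tab","wrist")],[np.round(r['centre'],3) for r in tip_of("lid_tab","wrist")],[np.round(r['centre'],3) for r in tip_of("hasp_hinge","wrist")])
m=(z>.08)&(z<.092)&(p.min(-1)>190);e=W[m][:,:2].astype(np.float32);print(cv2.minAreaRect(e))
E
```

```text
clock: 3.5
position: [0.5796, -0.1187, 0.2493]
tcp_rot: [180.0, 0.0, -173.3]
force: [0.8, 0.4, -0.6]
grip_width: 0.469
grasp_force: 0.0
shift [0.0001 0.0004 0.0803] turn [ 0.0001  0.0001 -0.0006]
645 [ 0.573  -0.1177  0.1265] [ 0.56989741 -0.12344334  0.09811161] [ 0.58398937 -0.11128461  0.12930689]
[] [array([0.482, 0.031, 0.083])] [array([ 0.519, -0.124,  0.087])]
((0.5865859389305115, -0.03542579710483551), (0.15621349215507507, 0.32903003692626953), 6.848398685455322)
```

View pics/w1.png

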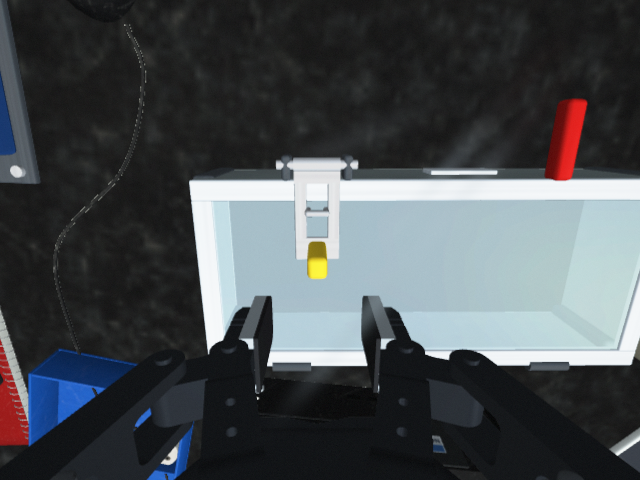

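The wrist view shows the yellow tab at (317,260), centred between the fingers, with the hasp slot round the catch at (317,212). I descend, pinch and swing.

```bash
sed -i 's/^BY=.*/BY=6.8; BC=np.array([.5925,-.035])/' h.py
python3 -m jog '[[[0.04,0.0025,0.0005,0.03,0,0,0],[0.04,0,0,0.03,0,0,0],[0.04,0,0,0.02,0,0,0],[0.0,0,0,0,0,0,0],[0.0,0,0,0,0,0,0],[0.0,0,0,0,0,0,0],[0.0,0,0,0,0,0,0]]]' 20
python3 - <<'E'
import numpy as np
a=np.linspace(.428,2.3,15);x=-63*np.cos(a);z=-63*np.sin(a)
print([(round(float(u)/1e3,4),round(float(v)/1e3,4)) for u,v in zip(np.diff(x),np.diff(z))])
E
```

```text
clock: 4.58
position: [0.5771, -0.1188, 0.1697]
tcp_rot: [-180.0, 0.0, -173.2]
force: [-0.6, -3.5, -2.6]
grip_width: 0.137
grasp_force: 24.3
[(0.004, -0.0074), (0.0049, -0.0068), (0.0058, -0.0061), (0.0066, -0.0053), (0.0072, -0.0043), (0.0077, -0.0033), (0.0081, -0.0023), (0.0083, -0.0012), (0.0084, -0.0001), (0.0083, 0.0011), (0.0081, 0.0022), (0.0078, 0.0032), (0.0073, 0.0042), (0.0066, 0.0052)]
```

```bash
python3 -m jog '[[[0,0.004,0,-0.0074,0,0,0],[0,0.0049,0,-0.0068,0,0,0],[0,0.0058,0,-0.0061,0,0,0],[0,0.0066,0,-0.0053,0,0,0],[0,0.0072,0,-0.0043,0,0,0],[0,0.0077,0,-0.0033,0,0,0],[0,0.0081,0,-0.0023,0,0,0],[0,0.0083,0,-0.0012,0,0,0],[0,0.0084,0,-0.0001,0,0,0],[0,0.0083,0,0.0011,0,0,0],[0,0.0081,0,0.0022,0,0,0],[0,0.0078,0,0.0032,0,0,0],[0,0.0073,0,0.0042,0,0,0],[0,0.0066,0,0.0052,0,0,0],[0,0,0,0,0,0,0]]]' 20
python3 -m jog '[[[0.03,0,0,0,0,0,0],[0.03,0,0,0,0,0,0],[0.03,0,0,0,0,0,0],[0.03,0,0,-0.03,0,0,0],[0.03,0,0,-0.04,0,0,0],[0.03,0,0,-0.02,0,0,0]]]'
python3 - <<'E'
from h import *
print(bay(-.102,.08,.083));to(bay(-.102,.08,.15),180+BY)
p,d=camera("wrist");W=world("wrist",d);z=W[...,2];P=p.astype(int)
cv2.imwrite("pics/w2.png",p[:,:,::-1])
m=(z>.05)&(z<.16)&(P[...,0]>P[...,2]+60)&(P[...,1]>P[...,2]+40)
print("hasp",m.sum(),np.round(np.median(W[m],0),4))
m=(z>.07)&(z<.1)&(P[...,0]>P[...,2]+80)&(P[...,0]>P[...,1]+80)
print("red",m.sum(),W[m].min(0),W[m].max(0))
E
```

```text
clock: 6.45
position: [0.4775, -0.1306, 0.1906]
tcp_rot: [-179.9, -0.1, -173.2]
force: [-0.2, -4.7, 4.4]
grip_width: 0.137
grasp_force: 23.1
clock: 7.2
position: [0.479, -0.13, 0.2821]
tcp_rot: [-180.0, 0.1, -173.2]
force: [1.4, 0.1, -0.3]
grip_width: 0.354
grasp_force: 0.0
[0.4817452  0.03236004 0.083     ]
shift [-0.0217  0.1609  0.078 ] turn [-0.0004  0.0021 -0.0003]
hasp 1037 [ 0.4833 -0.1293  0.1445]
red 1177 [0.46432227 0.02321663 0.07218221] [0.51288953 0.05209366 0.0934284 ]
```

View pics/w2.png

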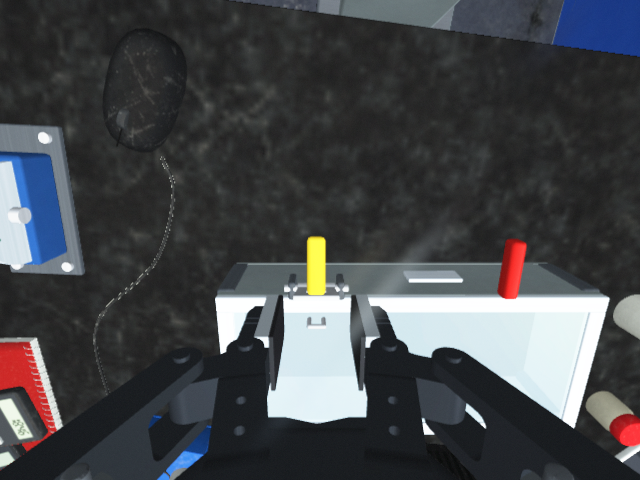

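The hasp now leans towards the robot: its yellow tab is at (316,265) and the catch at (316,322) is free. The red tab is at (512,268).

```bash
python3 -m jog '[[[0.04,-0.007,0.0536,0,0,0,0],[0.04,-0.007,0.0536,0,0,0,0],[0.04,-0.007,0.0536,0.02,0,0,0],[0.04,0,0,0.05,0,0,0],[0.04,0,0,0,0,0,0]]]'
python3 - <<'E'
from h import *
p,d=camera("wrist");W=world("wrist",d);z=W[...,2];P=p.astype(int)
m=(z>.078)&(z<.1)&(P[...,0]>P[...,2]+80)&(P[...,0]>P[...,1]+80)
e=W[m];print("red",m.sum(),np.round(np.percentile(e,[1,50,99],axis=0),4));print(cv2.minAreaRect(e[:,:2].astype(np.float32)))
to(bay(-.102,.08,.083),180+BY)
p,d=camera("top");W=world("top",d);m=(d>0)&(W[...,2]>.15)&(W[...,0]>.64)&(abs(W[...,1])<.25);print("monitor min x",np.percentile(W[m][:,0],[0,1,5]))
a=np.linspace(0,1.6,25);x=174*(1-np.cos(a));z=-174*np.sin(a)
print([(-round(float(u)/1e3,4),round(float(v)/1e3,4)) for u,v in zip(np.diff(x),np.diff(z))])
E
```

```text
clock: 7.88
position: [0.4778, 0.0327, 0.2069]
tcp_rot: [179.9, -0.6, -173.1]
force: [-0.3, -0.3, 0.3]
grip_width: 0.467
grasp_force: 0.0
red 1586 [[0.4655 0.0251 0.0833]
 [0.4871 0.0323 0.0916]
 [0.5127 0.04   0.0932]]
((0.4894840121269226, 0.03256381303071976), (0.04890715703368187, 0.011534983292222023), 6.564558506011963)
shift [-0.0025 -0.0001  0.0721] turn [ 0.0005 -0.0043 -0.0001]
monitor min x [0.81299176 0.8147464  0.81582835]
[(-0.0004, -0.0116), (-0.0012, -0.0115), (-0.0019, -0.0114), (-0.0027, -0.0113), (-0.0034, -0.0111), (-0.0042, -0.0108), (-0.0049, -0.0105), (-0.0056, -0.0102), (-0.0062, -0.0098), (-0.0069, -0.0093), (-0.0075, -0.0089), (-0.008, -0.0084), (-0.0086, -0.0078), (-0.0091, -0.0072), (-0.0095, -0.0066), (-0.01, -0.0059), (-0.0103, -0.0053), (-0.0107, -0.0046), (-0.0109, -0.0038), (-0.0112, -0.0031), (-0.0114, -0.0024), (-0.0115, -0.0016), (-0.0116, -0.0008), (-0.0116, -0.0)]
```

```bash
python3 -m jog '[[[0.04,-0.004,0,0.035,0,0,0],[0.04,0,0,0.035,0,0,0],[0,0,0,0,0,0,0],[0,0,0,0,0,0,0],[0,0,0,0,0,0,0],[0,0,0,0,0,0,0]]]' 40
python3 -m jog '[[[0,-0.0004,0,-0.0116,0,0,0],[0,-0.0012,0,-0.0115,0,0,0],[0,-0.0019,0,-0.0114,0,0,0],[0,-0.0027,0,-0.0113,0,0,0],[0,-0.0034,0,-0.0111,0,0,0],[0,-0.0042,0,-0.0108,0,0,0],[0,-0.0049,0,-0.0105,0,0,0],[0,-0.0056,0,-0.0102,0,0,0],[0,-0.0062,0,-0.0098,0,0,0],[0,-0.0069,0,-0.0093,0,0,0],[0,-0.0075,0,-0.0089,0,0,0],[0,-0.008,0,-0.0084,0,0,0],[0,0,0,0,0,0,0]]]'
```

```text
clock: 8.72
position: [0.4854, 0.0315, 0.1419]
tcp_rot: [-179.9, 0.2, -173.2]
force: [0.7, -5.3, -2.7]
grip_width: 0.13
grasp_force: 42.8
clock: 10.35
position: [0.5387, 0.0378, 0.2666]
tcp_rot: [-179.9, 0.3, -173.2]
force: [4.8, -4.9, -5.8]
grip_width: 0.127
grasp_force: 41.5
```

```bash
python3 -m jog '[[[0,-0.0086,0,-0.0078,0,0,0],[0,-0.0091,0,-0.0072,0,0,0],[0,-0.0095,0,-0.0066,0,0,0],[0,-0.01,0,-0.0059,0,0,0],[0,-0.0103,0,-0.0053,0,0,0],[0,-0.0107,0,-0.0046,0,0,0],[0,-0.0109,0,-0.0038,0,0,0],[0,-0.0112,0,-0.0031,0,0,0],[0,-0.0114,0,-0.0024,0,0,0],[0,-0.0115,0,-0.0016,0,0,0],[0,-0.0116,0,-0.0008,0,0,0],[0,-0.0116,0,0,0,0,0],[0,0,0,0,0,0,0]]]'
python3 - <<'E'
from h import *
p,d=camera("side");cv2.imwrite("pics/s1.png",p[:,:,::-1])
s=read_state();v=(s['position'][:2]-bay(.072,.08,0)[:2]);print(v@np.array([np.cos(np.radians(BY)),np.sin(np.radians(BY))]))
E
```

```text
clock: 11.98
position: [0.6625, 0.0526, 0.3145]
tcp_rot: [-179.9, -0.0, -173.3]
force: [-0.8, -5.5, -5.1]
grip_width: 0.132
grasp_force: 43.5
0.007734678624511051
```

View pics/s1.png

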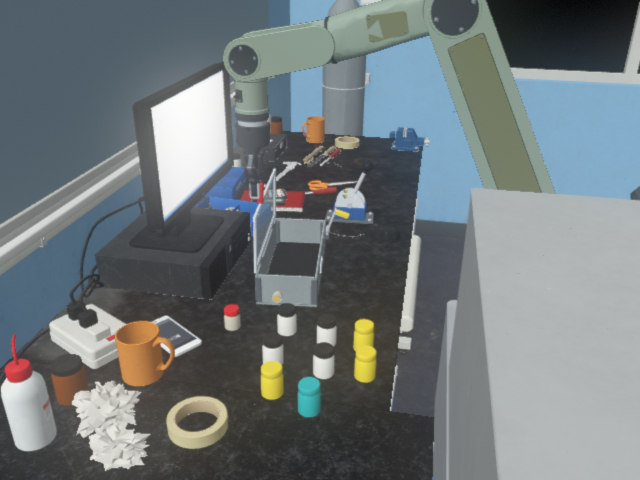

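The lid stands upright at about (265,230) and the jars have not moved. I release the tab, rise and go above jar B (0.545, 0.229).

```bash
python3 -m jog '[[[0.03,0,0,0,0,0,0],[0.03,0,0,0,0,0,0],[0.03,0,0,0,0,0,0],[0.06,0,0,-0.025,0,0,0],[0.06,0,0,-0.045,0,0,0],[0.06,0,0,0,0,0,0]]]'
python3 - <<'E'
from h import *
to([.545,.229,.16],180+BY)
E
```

```text
clock: 12.78
position: [0.6634, 0.054, 0.3891]
tcp_rot: [180.0, 0.6, -173.2]
force: [0.2, -0.4, -0.9]
grip_width: 0.7
grasp_force: 0.0
shift [0.0986 0.1877 0.1742] turn [ 0.0001  0.0097 -0.0002]
```

```bash
cat >> h.py <<'E'
def caps():
    """cap centres (circle fit of the cap-top points) seen by the wrist camera"""
    p,d=camera("wrist");W=world("wrist",d);z=W[...,2]
    m=((z>.056)&(z<.069)&(d>0)&(d>.1)).astype(np.uint8)
    n,L,st,c=cv2.connectedComponentsWithStats(m)
    out=[]
    for i in range(1,n):
        if st[i,4]>300:
            e=W[L==i];(c,r)=cv2.minEnclosingCircle(e[:,:2].astype(np.float32))
            out.append((np.round(c,4),round(r,4),np.median(p[L==i],0)));print(*out[-1])
    return out
E
python3 -m jog '[[[0.06,0.025,0.047,0,0,0,0],[0.06,0.025,0.047,0.02,0,0,0],[0.06,0.025,0.047,0.05,0,0,0],[0.06,0.0236,0.0467,0.05,0,0,0],[0.06,0,0,0.054,0,0,0],[0.06,0,0,0,0,0,0]]]'
python3 - <<'E'
from h import *
c=caps();to([.545,.229,.046],180+BY)
E
```

```text
clock: 13.52
position: [0.548, 0.2159, 0.22]
tcp_rot: [-179.9, -0.6, -173.2]
force: [0.2, -0.0, -0.0]
grip_width: 0.706
grasp_force: 0.0
[0.4434 0.3595] 0.0205 [85. 85. 84.]
[0.456  0.2587] 0.0202 [88. 88. 87.]
[0.5659 0.1225] 0.0629 [208. 226. 229.]
[0.5496 0.2328] 0.0202 [88. 88. 87.]
[0.5286 0.4373] 0.0201 [255. 255. 133.]
[0.551 0.347] 0.0205 [86. 86. 86.]
[0.6533 0.0513] 0.0695 [140. 156. 159.]
[0.7558 0.1115] 0.0187 [30. 31. 32.]
shift [0.0031 0.0135 0.1231] turn [-0.0007 -0.0034 -0.0002]
```

```bash
python3 -m jog '[[[0.06,0,0.015,0.045,0,0,0],[0.06,0,0,0,0,0,0],[0.06,0,0,0,0,0,0]]]'
python3 - <<'E'
from h import *
c=caps();to([.547,.231,.046],180+BY)
E
```

```text
clock: 13.95
position: [0.5506, 0.2309, 0.1817]
tcp_rot: [179.9, 0.2, -173.3]
force: [0.8, -0.1, 1.5]
grip_width: 0.702
grasp_force: 0.0
[0.4401 0.3589] 0.0205 [90. 90. 89.]
[0.4529 0.258 ] 0.0202 [94. 94. 93.]
[0.5653 0.1227] 0.0655 [218. 232. 235.]
[0.5464 0.2323] 0.0202 [95. 94. 94.]
[0.5478 0.3463] 0.0204 [93. 93. 92.]
[0.6482 0.0636] 0.0302 [150. 165. 168.]
shift [0.0039 0.0004 0.0819] turn [ 0.0011  0.0047 -0.0011]
```

```bash
python3 -m jog '[[[0.06,0.0045,0.0005,0.04,0,0,0],[0.06,0,0,0.042,0,0,0],[0.06,0,0,0,0,0,0],[0,0,0,0,0,0,0],[0,0,0,0,0,0,0],[0,0,0,0,0,0,0],[0,0,0,-0.01,0,0,0],[0,0,0,-0.05,0,0,0],[0,0,0,-0.05,0,0,0],[0,0,0,-0.015,0,0,0],[0,0,0,0,0,0,0]]]' 40
python3 - <<'E'
from h import *
for y in(-.112,-.037,.038,.112): print(y,bay(-.012,y,.056))
to(bay(-.012,-.112,.056),180+BY)
E
```

```text
clock: 15.38
position: [0.5445, 0.231, 0.2231]
tcp_rot: [180.0, 0.1, -173.2]
force: [0.1, -0.0, -2.3]
grip_width: 0.474
grasp_force: 40.7
-0.112 [ 0.59384566 -0.14763298  0.056     ]
-0.037 [ 0.58496536 -0.07316057  0.056     ]
0.038 [0.57608506 0.00131184 0.056     ]
0.112 [0.56732317 0.07479129 0.056     ]
shift [-0.0042 -0.3819  0.1129] turn [ 0.0006  0.0018 -0.0005]
```

```bash
python3 -m jog '[[[0,-0.0005,-0.02,0,0,0,0],[0,-0.0005,-0.045,0,0,0,0],[0,-0.0005,-0.05,0,0,0,0],[0,-0.0005,-0.05,0,0,0,0],[0,-0.0005,-0.05,0,0,0,0],[0,-0.0005,-0.05,0,0,0,0],[0,-0.0005,-0.05,0,0,0,0],[0,-0.0005,-0.045,0,0,0,0],[0,0,-0.022,0,0,0,0],[0,0,0,0,0,0,0],[0,0,0,0,0,0,0]]]'
python3 - <<'E'
from h import *
to(bay(-.012,-.112,.056),180+BY)
E
```

```text
clock: 16.75
position: [0.593, -0.147, 0.2214]
tcp_rot: [179.9, -0.1, -173.2]
force: [0.0, 1.0, -0.7]
grip_width: 0.474
grasp_force: 40.7
shift [-0.001  -0.0009  0.1114] turn [ 0.0014 -0.0017 -0.0001]
```

```bash
python3 -m jog '[[[0,-0.001,-0.001,0.04,0,0,0],[0,0,0,0.04,0,0,0],[0,0,0,0.02,0,0,0],[0,0,0,0.009,0,0,0],[0,0,0,0,0,0,0]]]'
```

```text
clock: 17.38
position: [0.5947, -0.1478, 0.1131]
tcp_rot: [180.0, -0.0, -173.2]
force: [-0.2, -0.4, -0.7]
grip_width: 0.48
grasp_force: 40.7
```

```bash
python3 -m jog '[[[0,0,0,0.004,0,0,0],[0,0,0,0.001,0,0,0],[0,0,0,0,0,0,0]]]'
```

```text
clock: 17.75
position: [0.5948, -0.1488, 0.1085]
tcp_rot: [-180.0, 0.0, -173.2]
force: [0.7, 0.0, -0.3]
grip_width: 0.47
grasp_force: 40.7
```

```bash
python3 -m jog '[[[0.053,0,0,0,0,0,0],[0.053,0,0,0,0,0,0],[0.053,0,0,0,0,0,0],[0.053,0,0,-0.05,0,0,0],[0.053,0,0,-0.06,0,0,0],[0.053,0,0,0,0,0,0]]]'
python3 - <<'E'
from h import *
p,d=camera("wrist");cv2.imwrite("pics/w3.png",p[:,:,::-1])
W=world("wrist",d);z=W[...,2]
a=W-np.array([.5948,-.148,0]);m=(np.hypot(a[...,0],a[...,1])<.04)&(z>.06)&(z<.079)&(d>.12);print(m.sum(),cv2.minEnclosingCircle(W[m][:,:2].astype(np.float32)),np.percentile(z[m],[5,50,95]))
to([.452,.257,.16],180+BY)
E
```

```text
clock: 18.5
position: [0.5971, -0.1494, 0.2238]
tcp_rot: [-179.8, 0.6, -173.2]
force: [-0.1, 0.4, 0.1]
grip_width: 0.618
grasp_force: 0.0
2629 ((0.5922112464904785, -0.146852508187294), 0.020155668258666992) [0.06493616 0.06667142 0.06780586]
shift [0.0947 0.4201 0.0054] turn [-0.002   0.0053 -0.0004]
```

View pics/w3.png

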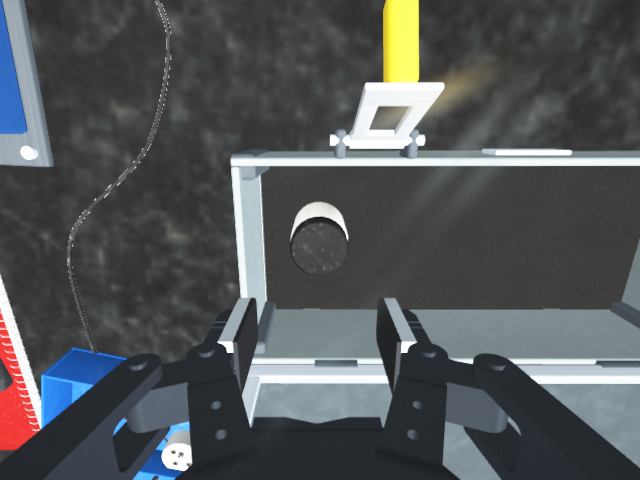

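The jar stands upright in the bay at (320,240) and is clear of the wall. Next is jar C.

```bash
python3 -m jog '[[[0.06,0,0.05,0,0,0,0],[0.06,0,0.053,0,0,0,0],[0.06,0,0.053,0,0,0,0],[0.06,0.019,0.053,0,0,0,0],[0.06,0.019,0.053,0,0,0,0],[0.06,0.019,0.053,0,0,0,0],[0.06,0.019,0.053,0.005,0,0,0],[0.06,0.019,0.052,0.03,0,0,0],[0.06,0,0,0,0,0,0],[0.06,0,0,0,0,0,0]]]'
python3 - <<'E'
from h import *
c=caps();to([.452,.257,.046],180+BY)
E
```

```text
clock: 19.8
position: [0.4507, 0.2565, 0.1825]
tcp_rot: [-179.9, -0.1, -173.2]
force: [-0.1, 1.0, 0.6]
grip_width: 0.706
grasp_force: 0.0
[0.3582 0.353 ] 0.0204 [255. 255. 115.]
[0.3731 0.2614] 0.0201 [255. 255. 117.]
[0.4408 0.3587] 0.0201 [77. 77. 77.]
[0.4535 0.2578] 0.0204 [78. 78. 78.]
[0.4512 0.4579] 0.0163 [ 40. 184. 187.]
[0.5212 0.0958] 0.0334 [128. 142. 145.]
[0.5238 0.4378] 0.0198 [255. 255. 116.]
shift [-0.0008  0.0008  0.0831] turn [-0.0005 -0.0003 -0.001 ]
```

```bash
python3 -m jog '[[[0.06,-0.002,0.001,0.04,0,0,0],[0.06,0,0,0.042,0,0,0],[0.06,0,0,0,0,0,0],[0,0,0,0,0,0,0],[0,0,0,0,0,0,0],[0,0,0,0,0,0,0],[0,0,0,-0.01,0,0,0],[0,0,0,-0.05,0,0,0],[0,0,0,-0.05,0,0,0],[0,0,0,-0.015,0,0,0],[0,0,0,0,0,0,0]]]' 40
python3 - <<'E'
from h import *
to(bay(-.012,-.037,.056),180+BY)
E
```

```text
clock: 21.22
position: [0.4527, 0.2581, 0.2271]
tcp_rot: [180.0, 0.1, -173.2]
force: [-0.0, 0.5, -1.3]
grip_width: 0.476
grasp_force: 40.7
shift [-0.092  -0.3446  0.117 ] turn [ 0.0008  0.0016 -0.0003]
```

```bash
python3 -m jog '[[[0,-0.008,-0.02,0,0,0,0],[0,-0.014,-0.045,0,0,0,0],[0,-0.014,-0.05,0,0,0,0],[0,-0.014,-0.05,0,0,0,0],[0,-0.014,-0.05,0,0,0,0],[0,-0.014,-0.05,0,0,0,0],[0,-0.014,-0.045,0,0,0,0],[0,0,-0.035,0,0,0,0],[0,0,0,0,0,0,0],[0,0,0,0.04,0,0,0],[0,0,0,0.04,0,0,0],[0,0,0,0.02,0,0,0],[0,0,0,0,0,0,0]]]'
python3 - <<'E'
from h import *
to(bay(-.012,-.037,.055),180+BY)
E
```

```text
clock: 22.85
position: [0.5829, -0.0725, 0.1234]
tcp_rot: [179.9, -0.4, -173.2]
force: [-0.2, -0.6, -0.3]
grip_width: 0.469
grasp_force: 40.7
shift [-0.0021 -0.001   0.0144] turn [ 0.0023 -0.0068  0.0003]
```

```bash
python3 -m jog '[[[0,-0.002,0,0.01,0,0,0],[0,0,0,0.004,0,0,0],[0,0,0,0,0,0,0],[0,0,0,0,0,0,0],[0.053,0,0,0,0,0,0],[0.053,0,0,0,0,0,0],[0.053,0,0,0,0,0,0],[0.053,0,0,-0.05,0,0,0],[0.053,0,0,-0.06,0,0,0],[0.053,0,0,0,0,0,0]]]'
python3 - <<'E'
from h import *
to([.547,.346,.16],180+BY)
p,d=camera("wrist");W=world("wrist",d);z=W[...,2]
for q in(-.112,-.037):
    b=bay(-.012,q,0)
    a=W-b;m=(np.hypot(a[...,0],a[...,1])<.04)&(z>.06)&(z<.079)&(d>.12);print(b,m.sum(),cv2.minEnclosingCircle(W[m][:,:2].astype(np.float32)),np.percentile(z[m],[5,50,95]))
E
```

```text
clock: 24.1
position: [0.5893, -0.0739, 0.2278]
tcp_rot: [-179.8, 0.6, -173.2]
force: [0.8, -0.1, -0.1]
grip_width: 0.622
grasp_force: 0.0
shift [-0.0074  0.422   0.0126] turn [-0.0029  0.0112 -0.0005]
[ 0.59384566 -0.14763298  0.        ] 2618 ((0.5922195911407471, -0.14667905867099762), 0.02026519365608692) [0.06446102 0.0666515  0.06775555]
[ 0.58496536 -0.07316057  0.        ] 2575 ((0.5829180479049683, -0.07218007743358612), 0.020139969885349274) [0.0649051  0.06672132 0.06786976]
```

Both jars are upright. Next is jar A.

```bash
python3 -m jog '[[[0.06,0,0.05,0,0,0,0],[0.06,0,0.053,0,0,0,0],[0.06,0,0.053,0,0,0,0],[0.06,-0.001,0.053,0,0,0,0],[0.06,-0.002,0.053,0,0,0,0],[0.06,-0.002,0.053,0,0,0,0],[0.06,-0.002,0.053,0.005,0,0,0],[0.06,0,0.052,0.03,0,0,0],[0.06,0,0,0,0,0,0],[0.06,0,0,0,0,0,0]]]'
python3 - <<'E'
from h import *
c=caps();to([.547,.346,.046],180+BY)
E
```

```text
clock: 25.4
position: [0.5437, 0.3438, 0.1858]
tcp_rot: [-179.9, -0.2, -173.2]
force: [0.3, -0.1, -0.2]
grip_width: 0.703
grasp_force: 0.0
[0.4408 0.3592] 0.0201 [79. 79. 78.]
[0.4478 0.4697] 0.0207 [ 83. 255. 255.]
[0.5259 0.4375] 0.0204 [255. 255. 123.]
[0.5485 0.347 ] 0.0205 [79. 79. 78.]
shift [-0.0032  0.0023  0.0867] turn [-0.001  -0.0013 -0.0009]
```

```bash
python3 -m jog '[[[0.06,-0.0042,0.003,0.042,0,0,0],[0.06,0,0,0.0435,0,0,0],[0.06,0,0,0,0,0,0],[0,0,0,0,0,0,0],[0,0,0,0,0,0,0],[0,0,0,0,0,0,0],[0,0,0,-0.01,0,0,0],[0,0,0,-0.05,0,0,0],[0,0,0,-0.05,0,0,0],[0,0,0,-0.015,0,0,0],[0,0,0,0,0,0,0]]]' 40
python3 - <<'E'
from h import *
to(bay(-.012,.038,.056),180+BY)
E
```

```text
clock: 26.82
position: [0.5481, 0.348, 0.2278]
tcp_rot: [180.0, 0.1, -173.2]
force: [-0.2, -0.6, -0.8]
grip_width: 0.476
grasp_force: 40.6
shift [ 0.0133 -0.3477  0.1175] turn [ 0.0009  0.0016 -0.0004]
```

```bash
python3 -m jog '[[[0,0.002,-0.02,0,0,0,0],[0,0.002,-0.045,0,0,0,0],[0,0.002,-0.05,0,0,0,0],[0,0.002,-0.05,0,0,0,0],[0,0.002,-0.05,0,0,0,0],[0,0.002,-0.05,0,0,0,0],[0,0.001,-0.045,0,0,0,0],[0,0,-0.038,0,0,0,0],[0,0,0,0,0,0,0],[0,0,0,0.04,0,0,0],[0,0,0,0.04,0,0,0],[0,0,0,0.02,0,0,0],[0,0,0,0,0,0,0]]]'
python3 - <<'E'
from h import *
to(bay(-.012,.038,.055),180+BY)
E
```

```text
clock: 28.45
position: [0.5741, 0.0012, 0.1242]
tcp_rot: [179.9, -0.4, -173.2]
force: [-0.9, -0.5, -1.0]
grip_width: 0.474
grasp_force: 40.7
shift [-0.0021 -0.0001  0.0152] turn [ 0.0012 -0.0067  0.    ]
```

```bash
python3 -m jog '[[[0,-0.002,0,0.01,0,0,0],[0,0,0,0.005,0,0,0],[0,0,0,0,0,0,0],[0,0,0,0,0,0,0],[0.053,0,0,0,0,0,0],[0.053,0,0,0,0,0,0],[0.053,0,0,0,0,0,0],[0.053,0,0,-0.05,0,0,0],[0.053,0,0,-0.06,0,0,0],[0.053,0,0,0,0,0,0]]]'
python3 - <<'E'
from h import *
to([.441,.359,.16],180+BY)
p,d=camera("wrist");W=world("wrist",d);z=W[...,2]
for q in(-.112,-.037,.038):
    b=bay(-.012,q,0)
    a=W-b;m=(np.hypot(a[...,0],a[...,1])<.04)&(z>.06)&(z<.079)&(d>.12);print(b,m.sum(),cv2.minEnclosingCircle(W[m][:,:2].astype(np.float32)),np.percentile(z[m],[5,50,95]))
E
```

```text
clock: 29.7
position: [0.5807, 0.0009, 0.2271]
tcp_rot: [-179.9, 0.6, -173.2]
force: [-0.0, 1.0, -0.2]
grip_width: 0.619
grasp_force: 0.0
shift [0.0966 0.372  0.0115] turn [-0.0015  0.0113 -0.0005]
[ 0.59384566 -0.14763298  0.        ] 2733 ((0.5918530821800232, -0.14696046710014343), 0.020338650792837143) [0.06331647 0.06675594 0.06783503]
[ 0.58496536 -0.07316057  0.        ] 2648 ((0.5829976201057434, -0.0722280740737915), 0.020371971651911736) [0.06439996 0.06677608 0.06789052]
[0.57608506 0.00131184 0.        ] 2598 ((0.5739875435829163, 0.002470781560987234), 0.020191846415400505) [0.06502665 0.06678799 0.06790689]
```

```bash
python3 -m jog '[[[0.06,0,0.05,0,0,0,0],[0.06,0.01,0.053,0,0,0,0],[0.06,0.019,0.053,0,0,0,0],[0.06,0.019,0.053,0,0,0,0],[0.06,0.019,0.053,0,0,0,0],[0.06,0.02,0.055,0.005,0,0,0],[0.06,0.01,0.055,0.03,0,0,0],[0.06,0,0,0,0,0,0],[0.06,0,0,0,0,0,0]]]'
python3 - <<'E'
from h import *
c=caps();to([.441,.359,.046],180+BY)
E
```

```text
clock: 30.88
position: [0.4378, 0.3576, 0.186]
tcp_rot: [-179.9, -0.1, -173.2]
force: [0.3, -0.8, -0.2]
grip_width: 0.701
grasp_force: 0.0
[0.3585 0.3534] 0.0201 [255. 255.  88.]
[0.3729 0.2615] 0.0203 [255. 255.  86.]
[0.4407 0.3594] 0.0202 [58. 58. 58.]
[0.4468 0.4697] 0.0201 [ 66. 250. 251.]
[0.526  0.4224] 0.013 [236.  219.5  48. ]
shift [-0.003   0.0015  0.0867] turn [-0.0011 -0.0012 -0.0011]
```

```bash
python3 -m jog '[[[0.06,-0.003,0.0015,0.042,0,0,0],[0.06,0,0,0.0435,0,0,0],[0.06,0,0,0,0,0,0],[0,0,0,0,0,0,0],[0,0,0,0,0,0,0],[0,0,0,0,0,0,0],[0,0,0,-0.01,0,0,0],[0,0,0,-0.05,0,0,0],[0,0,0,-0.05,0,0,0],[0,0,0,-0.015,0,0,0],[0,0,0,0,0,0,0]]]' 40
python3 - <<'E'
from h import *
to(bay(-.012,.112,.056),180+BY)
E
```

```text
clock: 32.3
position: [0.441, 0.3601, 0.2276]
tcp_rot: [179.9, 0.1, -173.2]
force: [-0.1, -0.2, -1.2]
grip_width: 0.475
grasp_force: 40.7
shift [-0.0916 -0.2983  0.1175] turn [ 0.001   0.0014 -0.0004]
```

```bash
python3 -m jog '[[[0,-0.008,-0.02,0,0,0,0],[0,-0.015,-0.045,0,0,0,0],[0,-0.017,-0.05,0,0,0,0],[0,-0.017,-0.05,0,0,0,0],[0,-0.017,-0.05,0,0,0,0],[0,-0.016,-0.045,0,0,0,0],[0,0,-0.038,0,0,0,0],[0,0,0,0,0,0,0],[0,0,0,0.04,0,0,0],[0,0,0,0.04,0,0,0],[0,0,0,0.02,0,0,0],[0,0,0,0,0,0,0]]]'
python3 - <<'E'
from h import *
to(bay(-.012,.112,.055),180+BY)
E
```

```text
clock: 33.8
position: [0.5636, 0.0755, 0.1239]
tcp_rot: [180.0, -0.4, -173.2]
force: [0.7, -0.4, 0.0]
grip_width: 0.473
grasp_force: 40.7
shift [-0.0038 -0.0012  0.0149] turn [ 0.0005 -0.0069  0.0004]
```

```bash
python3 -m jog '[[[0,-0.003,-0.001,0.01,0,0,0],[0,0,0,0.0045,0,0,0],[0,0,0,0,0,0,0],[0,0,0,0,0,0,0],[0.053,0,0,0,0,0,0],[0.053,0,0,0,0,0,0],[0.053,0,0,0,0,0,0],[0.053,0,0,-0.05,0,0,0],[0.053,0,0,-0.06,0,0,0],[0.053,0,0,-0.06,0,0,0],[0.053,0,0,-0.06,0,0,0],[0.053,0,0,-0.03,0,0,0],[0.05,0,0,0,0,0,0]]]'
python3 - <<'E'
from h import *
to([.6625,.0535,.260],180+BY)
p,d=camera("wrist");W=world("wrist",d);z=W[...,2];P=p.astype(int);cv2.imwrite("pics/w4.png",p[:,:,::-1])
for q in(-.112,-.037,.038,.112):
    b=bay(-.012,q,0)
    a=W-b;m=(np.hypot(a[...,0],a[...,1])<.04)&(z>.06)&(z<.079)&(d>.12);print(b,m.sum(),cv2.minEnclosingCircle(W[m][:,:2].astype(np.float32)) if m.any() else 0)
m=(z>.22)&(z<.3)&(P[...,0]>P[...,2]+80)&(P[...,0]>P[...,1]+80)
if m.any():print("red",m.sum(),np.percentile(W[m],[1,50,99],axis=0))
E
```

```text
clock: 35.42
position: [0.5692, 0.0741, 0.3751]
tcp_rot: [180.0, 0.4, -173.2]
force: [0.0, 0.2, -1.0]
grip_width: 0.59
grasp_force: 0.0
shift [-0.0898 -0.0315  0.0617] turn [ 0.0001  0.0062 -0.0005]
[ 0.59384566 -0.14763298  0.        ] 1128 ((0.59260094165802, -0.14772889018058777), 0.0205672774463892)
[ 0.58496536 -0.07316057  0.        ] 1096 ((0.5833942294120789, -0.07265453040599823), 0.020263798534870148)
[0.57608506 0.00131184 0.        ] 1063 ((0.5748471617698669, 0.0019822735339403152), 0.020143499597907066)
[0.56732317 0.07479129 0.        ] 1054 ((0.5645376443862915, 0.07475221902132034), 0.02000104822218418)
red 1235 [[0.64146672 0.04650446 0.22599393]
 [0.6434593  0.05292102 0.26011341]
 [0.65457081 0.0587156  0.27372727]]
```

View pics/w4.png

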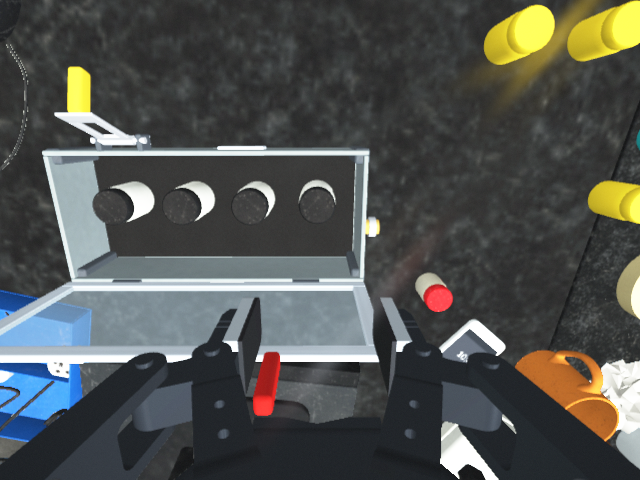

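All four jars stand upright in the bay at (118,204), (183,204), (250,202) and (317,200). The lid tab is at (267,385), pointing up. I pinch it again and close the lid.

```bash
python3 -m jog '[[[0.05,-0.039,-0.016,0,0,0,0],[0.05,-0.041,-0.0155,0,0,0,0],[0.05,0,0,0,0,0,0],[0.05,0,0,0,0,0,0]]]'
python3 - <<'E'
from h import *
to([.652,.0527,.258],180+BY)
E
```

```text
clock: 35.98
position: [0.6511, 0.0522, 0.3701]
tcp_rot: [180.0, -0.3, -173.2]
force: [-0.3, -0.7, -0.5]
grip_width: 0.588
grasp_force: 0.0
shift [-0.0012  0.0003  0.0581] turn [ 0.0006 -0.0045 -0.0007]
```

```bash
python3 -m jog '[[[0.05,-0.001,0,0.03,0,0,0],[0.05,0,0,0.028,0,0,0],[0.05,0,0,0,0,0,0],[0,0,0,0,0,0,0],[0,0,0,0,0,0,0],[0,0,0,0,0,0,0],[0,0,0,0,0,0,0]]]' 40
python3 - <<'E'
from h import *
s=read_state();v=s['position'][:2]-bay(.072,.08,0)[:2];dx=v@[np.cos(np.radians(BY)),np.sin(np.radians(BY))];print(dx,s['position'][2]-.054-.083)
a=np.linspace(np.arccos(-dx/.174),0,25);x=np.cos(a)*.174;z=-.174*np.sin(a)
print([(round(float(u),4),round(float(v),4)) for u,v in zip(np.diff(x),np.diff(z))])
E
```

```text
clock: 36.85
position: [0.6532, 0.0515, 0.3162]
tcp_rot: [-179.9, 0.2, -173.2]
force: [0.3, -4.0, 6.2]
grip_width: 0.133
grasp_force: 41.0
-0.001468091788072256 0.17915883190968906
[(0.0113, 0.0005), (0.0113, 0.0012), (0.0112, 0.0019), (0.011, 0.0027), (0.0108, 0.0034), (0.0106, 0.0041), (0.0103, 0.0047), (0.01, 0.0054), (0.0096, 0.006), (0.0092, 0.0066), (0.0087, 0.0072), (0.0082, 0.0078), (0.0077, 0.0083), (0.0072, 0.0088), (0.0066, 0.0092), (0.006, 0.0096), (0.0053, 0.01), (0.0047, 0.0103), (0.004, 0.0106), (0.0033, 0.0108), (0.0026, 0.011), (0.0018, 0.0112), (0.0011, 0.0113), (0.0004, 0.0113)]
```

```bash
python3 -m jog '[[[0,0.0116,0,0.0005,0,0,0],[0,0.0116,0,0.0012,0,0,0],[0,0.0115,0,0.002,0,0,0],[0,0.0113,0,0.0028,0,0,0],[0,0.0111,0,0.0035,0,0,0],[0,0.0109,0,0.0042,0,0,0],[0,0.0106,0,0.0048,0,0,0],[0,0.0103,0,0.0056,0,0,0],[0,0.0099,0,0.0062,0,0,0],[0,0.0095,0,0.0068,0,0,0],[0,0.009,0,0.0074,0,0,0],[0,0.0084,0,0.008,0,0,0],[0,0,0,0,0,0,0]]]'
```

```text
clock: 38.48
position: [0.5277, 0.0365, 0.2615]
tcp_rot: [-179.9, 0.0, -173.2]
force: [-1.1, -6.4, 1.6]
grip_width: 0.13
grasp_force: 40.2
```

```bash
python3 -m jog '[[[0,0.0079,0,0.0085,0,0,0],[0,0.0074,0,0.0091,0,0,0],[0,0.0068,0,0.0095,0,0,0],[0,0.0062,0,0.0099,0,0,0],[0,0.0055,0,0.0103,0,0,0],[0,0.0048,0,0.0106,0,0,0],[0,0.0041,0,0.0109,0,0,0],[0,0.0034,0,0.0111,0,0,0],[0,0.0027,0,0.0113,0,0,0],[0,0.0018,0,0.0115,0,0,0],[0,0.0011,0,0.0116,0,0,0],[0,0.0004,0,0.0116,0,0,0],[0,0,0,0,0,0,0]]]'
```

```text
clock: 40.1
position: [0.4766, 0.0304, 0.135]
tcp_rot: [-179.9, 0.0, -173.2]
force: [-0.0, -8.0, -1.2]
grip_width: 0.136
grasp_force: 39.0
```

```bash
python3 -m jog '[[[0,0,0,0.003,0,0,0],[0,0,0,0,0,0,0]]]'; python3 -m jog '[[[0.04,0,0,0,0,0,0],[0.04,0,0,0,0,0,0],[0.04,0,0,0,0,0,0],[0.03,0,0,-0.05,0,0,0],[0.03,0,0,-0.06,0,0,0],[0.03,0,0,-0.04,0,0,0],[0.03,0,0,0,0,0,0],[0.03,0,0,0,0,0,0]]]'
python3 - <<'E'
from h import *
p,d=camera("wrist");W=world("wrist",d);z=W[...,2];P=p.astype(int);cv2.imwrite("pics/w5.png",p[:,:,::-1])
m=(z>.075)&(z<.11)&(P[...,0]>P[...,2]+80)&(P[...,0]>P[...,1]+80);print("red",m.sum(),np.round(np.percentile(W[m],[1,50,99],axis=0),4))
m=(z>.05)&(z<.16)&(P[...,0]>P[...,2]+60)&(P[...,1]>P[...,2]+60)&(W[...,1]<0);print("hasp",m.sum(),np.round(np.percentile(W[m],[1,50,99],axis=0),4))
for q in(-.1,0,.1):
    for x in (-.067,):
        b=bay(x,q,0);a=W-b;m=(np.hypot(a[...,0],a[...,1])<.005)&(z>.05);print("frame",np.median(z[m]))
h=bay(-.082,-.08,.089);print(h);to(h+[-.043,-.005,.046+.07],180+BY)
E
```

```text
clock: 40.35
position: [0.4766, 0.0304, 0.134]
tcp_rot: [-179.9, 0.1, -173.2]
force: [-3.5, -7.6, 12.6]
grip_width: 0.133
grasp_force: 41.0
clock: 41.35
position: [0.4757, 0.0315, 0.2815]
tcp_rot: [180.0, -0.1, -173.2]
force: [-0.6, 0.3, 0.1]
grip_width: 0.353
grasp_force: 0.0
red 887 [[0.463  0.0256 0.0827]
 [0.4851 0.0328 0.0889]
 [0.5097 0.0405 0.0905]]
hasp 1709 [[ 0.4649 -0.1346  0.1273]
 [ 0.4817 -0.125   0.14  ]
 [ 0.4994 -0.1207  0.1479]]
frame 0.08535531082566933
frame 0.08499338535563322
frame 0.08497975609672226
[ 0.52054915 -0.12414637  0.089     ]
shift [ 0.0168 -0.1597  0.0219] turn [ 0.0004 -0.0031 -0.0004]
```

View pics/w5.png

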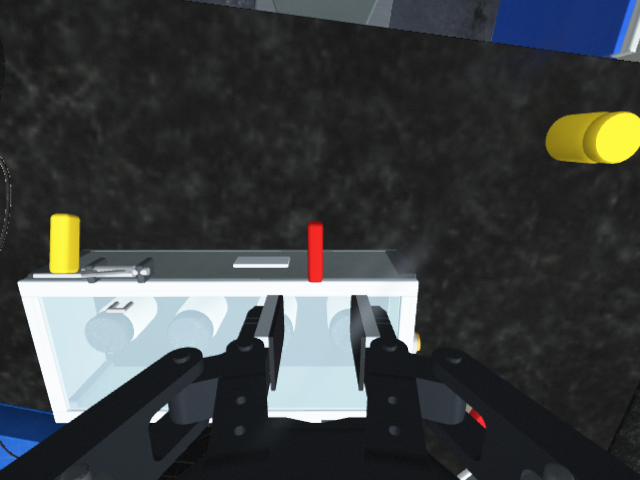

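The lid is shut (frame height about 0.085 m). The hasp still leans out with its tab at (65,243). I go over it, pinch it and swing it back.

```bash
python3 -m jog '[[[0.035,0.005,-0.053,0,0,0,0],[0.035,0.005,-0.053,0,0,0,0],[0.035,0.0056,-0.0528,0.01,0,0,0],[0.035,0,0,0.02,0,0,0],[0.035,0,0,0,0,0,0],[0.035,0,0,0,0,0,0]]]' 20
python3 - <<'E'
from h import *
p,d=camera("wrist");W=world("wrist",d);z=W[...,2];P=p.astype(int)
m=(z>.1)&(z<.16)&(P[...,0]>P[...,2]+60)&(P[...,1]>P[...,2]+60);print("hasp",m.sum(),np.round(np.percentile(W[m],[1,50,99],axis=0),4))
to([.479,-.128,.135],180+BY)
a=np.linspace(2.33,.40,15);x=-63*np.cos(a);z=-63*np.sin(a)
print([(round(float(u)/1e3,4),round(float(v)/1e3,4)) for u,v in zip(np.diff(x),np.diff(z))])
E
```

```text
clock: 42.15
position: [0.4795, -0.1277, 0.252]
tcp_rot: [180.0, -0.1, -173.2]
force: [-1.1, 0.1, 0.4]
grip_width: 0.414
grasp_force: 0.0
hasp 1384 [[ 0.4652 -0.1357  0.1355]
 [ 0.4821 -0.1289  0.1429]
 [ 0.4997 -0.1219  0.1489]]
shift [ 0.0008 -0.0003  0.0635] turn [0.0002 0.0001 0.0005]
[(-0.0067, -0.0055), (-0.0074, -0.0046), (-0.0079, -0.0035), (-0.0083, -0.0024), (-0.0086, -0.0012), (-0.0087, -0.0), (-0.0086, 0.0012), (-0.0084, 0.0024), (-0.0079, 0.0035), (-0.0074, 0.0045), (-0.0067, 0.0055), (-0.0059, 0.0064), (-0.0049, 0.0071), (-0.0039, 0.0077)]
```

```bash
python3 -m jog '[[[0.035,0.001,-0.001,0.03,0,0,0],[0.035,0,0,0.033,0,0,0],[0.035,0,0,0,0,0,0],[0,0,0,0,0,0,0],[0,0,0,0,0,0,0],[0,0,0,0,0,0,0],[0,0,0,0,0,0,0]]]' 20
python3 -m jog '[[[0,-0.0067,0,-0.0055,0,0,0],[0,-0.0074,0,-0.0046,0,0,0],[0,-0.0079,0,-0.0035,0,0,0],[0,-0.0083,0,-0.0024,0,0,0],[0,-0.0086,0,-0.0012,0,0,0],[0,-0.0087,0,0,0,0,0],[0,-0.0086,0,0.0012,0,0,0],[0,-0.0084,0,0.0024,0,0,0],[0,-0.0079,0,0.0035,0,0,0],[0,-0.0074,0,0.0045,0,0,0],[0,-0.0067,0,0.0055,0,0,0],[0,-0.0059,0,0.0064,0,0,0],[0,-0.0049,0,0.0071,0,0,0],[0,-0.0039,0,0.0077,0,0,0],[0,0,0,0,0,0,0]]]'
```

```text
clock: 43.08
position: [0.4797, -0.1303, 0.191]
tcp_rot: [-179.8, 0.2, -173.2]
force: [-0.3, -4.8, 1.9]
grip_width: 0.137
grasp_force: 27.0
clock: 44.95
position: [0.5793, -0.1184, 0.169]
tcp_rot: [-179.9, 0.0, -173.2]
force: [-1.2, -6.7, -1.3]
grip_width: 0.137
grasp_force: 34.8
```

```bash
python3 -m jog '[[[0.035,0,0,0,0,0,0],[0.035,0,0,0,0,0,0],[0.035,0,0,0,0,0,0],[0.035,0,0,-0.04,0,0,0],[0.035,0,0,-0.05,0,0,0],[0.0,0,0,-0.04,0,0,0],[0.0,0,0,0,0,0,0],[0.0,0,0,0,0,0,0]]]'
python3 - <<'E'
from h import *
p,d=camera("wrist");W=world("wrist",d);z=W[...,2];P=p.astype(int);cv2.imwrite("pics/w6.png",p[:,:,::-1])
m=(z>.09)&(z<.16)&(P[...,0]>P[...,2]+60)&(P[...,1]>P[...,2]+60);print("hasp",m.sum(),np.round(np.percentile(W[m],[1,50,99],axis=0),4))
for q in(-.14,0,.1):
    b=bay(-.067,q,0);a=W-b;m=(np.hypot(a[...,0],a[...,1])<.005)&(z>.05);print("frame",np.median(z[m]))
p,d=camera("top");W=world("top",d);z=W[...,2];P=p.astype(int)
m=(z>.145)&(abs(W[...,0]-.46)<.09)&(abs(W[...,1]+.414)<.05)&(P.max(-1)<110);print("knob",m.sum(),np.round(np.percentile(W[m],[2,50,98],axis=0),4))
m=(z>.002)&(z<.02)&(abs(W[...,0]-.5)<.12)&(abs(W[...,1]+.413)<.07)&(P.min(-1)>85);print(cv2.minAreaRect(W[m][:,:2].astype(np.float32)))
for c in("top","side"):
  if c=="side":camera(c)
  for q in("lever_knob","lever_pivot","valve"):print(c,q,[np.round(r['centre'],3) for r in tip_of(q,c)[:1]])
E
```

```text
clock: 45.95
position: [0.5787, -0.1171, 0.2975]
tcp_rot: [180.0, -0.1, -173.2]
force: [-0.7, 0.1, -0.7]
grip_width: -0.005
grasp_force: 0.0
hasp 434 [[ 0.5699 -0.1231  0.0941]
 [ 0.5729 -0.1175  0.1258]
 [ 0.5833 -0.1116  0.128 ]]
frame 0.0849662045304303
frame 0.08495109150889603
frame 0.08509352447223706
knob 166 [[ 0.437  -0.4274  0.1597]
 [ 0.4509 -0.4119  0.1875]
 [ 0.4665 -0.4012  0.193 ]]
((0.5270237922668457, -0.41698336601257324), (0.20496441423892975, 0.10876201838254929), 11.238141059875488)
top lever_knob [array([ 0.449, -0.419,  0.173])]
top lever_pivot [array([ 0.499, -0.409,  0.059])]
top valve [array([ 0.498, -0.41 ,  0.001])]
side lever_knob [array([ 0.451, -0.419,  0.177])]
side lever_pivot [array([ 0.501, -0.414,  0.054])]
side valve [array([ 0.496, -0.411, -0.002])]
```

View pics/w6.png

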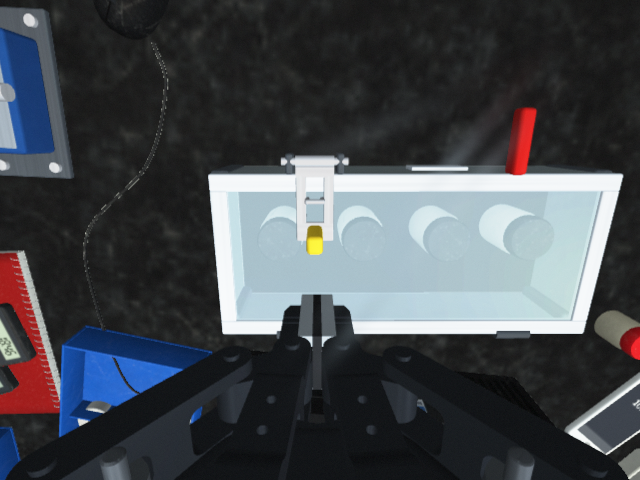

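The hasp lies flat over the catch, with its tab at (315,240), and the jars show upright under the shut lid. Next is the valve lever.

```bash
python3 - <<'E'
from h import *
to([.401,-.4245,.245],183)
p,d=camera("top");W=world("top",d);z=W[...,2];P=p.astype(int)
m=(abs(W[...,0]-.52)<.06)&(abs(W[...,1]+.413)<.06)&(P.min(-1)>120)&(d>0);print(np.round(np.percentile(W[m],[1,50,99],axis=0),3))
E
```

```text
shift [ 0.2132 -0.284  -0.0011] turn [ 0.0003 -0.0006  0.0658]
[[ 0.462 -0.44   0.008]
 [ 0.498 -0.409  0.074]
 [ 0.567 -0.382  0.144]]
```

```bash
python3 -m jog '[[[0,0.0305,-0.0406,0,0,0,0],[0,0.0305,-0.0406,0,0,0,0],[0,0.0305,-0.0406,0,0,0,0],[0,0.0305,-0.0406,0,0,0,0],[0,0.0305,-0.0406,0,0,0,0],[0,0.0305,-0.0406,0,0,0,0],[0,0.0302,-0.0404,0,0,0,0],[0,0,0,0,0,0,0.066],[0,0,0,0,0,0,0],[0,0,0,0,0,0,0]]]'
python3 - <<'E'
from h import *
print(read_state()['joint_positions'])
p,d=camera("wrist");W=world("wrist",d);z=W[...,2];P=p.astype(int);cv2.imwrite("pics/w7.png",p[:,:,::-1])
for q in("lever_knob","lever_pivot"):print(q,[np.round(r['centre'],4) for r in tip_of(q,"wrist")[:1]])
m=(z>.155)&(z<.2)&(d>.1)&(np.hypot(W[...,0]-.452,W[...,1]+.417)<.03);print("knob",m.sum(),np.round(np.percentile(W[m],[2,50,98],axis=0),4) if m.any() else 0)
to([.401,-.4245,.172],183)
E
```

```text
clock: 47.7
position: [0.4012, -0.4241, 0.2983]
tcp_rot: [180.0, 0.0, -176.9]
force: [-0.6, -0.1, -0.4]
grip_width: 0.002
grasp_force: 0.0
[-4.77183594e+01  1.93120785e+01  8.89827075e+01  1.14695152e-02
  7.17111042e+01 -1.40802307e+02]
lever_knob []
lever_pivot []
knob 0 0
shift [ 0.0004 -0.0005  0.0723] turn [0.     0.0001 0.0014]
```

View pics/w7.png

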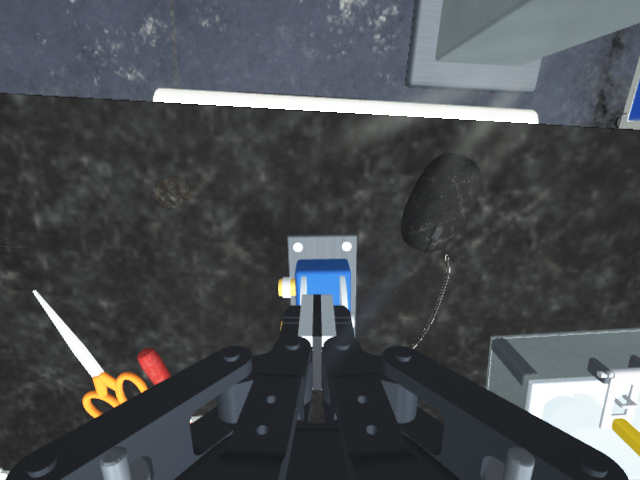

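The lever knob is hidden behind the closed fingers, which are in line with the valve at (320,270). I descend and push along the valve axis.

```bash
python3 -m jog '[[[0,0,0,0.036,0,0,0],[0,0,0,0.036,0,0,0],[0,-0.01,0.0009,0,0,0,0],[0,-0.01,0.0009,0,0,0,0],[0,-0.01,0.0009,0,0,0,0],[0,-0.01,0.0009,0,0,0,0],[0,-0.01,0.0009,0,0,0,0],[0,0,0,0,0,0,0]]]'
```

```text
clock: 48.85
position: [0.45, -0.4175, 0.2283]
tcp_rot: [-179.9, -0.2, -176.9]
force: [-8.6, -0.2, 4.0]
grip_width: -0.003
grasp_force: 4.1
```

Contact made, at about 9 N. I keep pushing.

```bash
python3 -m jog '[[[0,-0.01,0.0009,0,0,0,0],[0,-0.01,0.0009,0,0,0,0],[0,-0.01,0.0009,0,0,0,0],[0,-0.01,0.0009,0,0,0,0],[0,0,0,0,0,0,0]]]'; python3 -m jog '[[[0,-0.01,0.0009,0,0,0,0],[0,-0.01,0.0009,0,0,0,0],[0,-0.01,0.0009,0,0,0,0],[0,0,0,0,0,0,0]]]'; python3 -m jog '[[[0,-0.006,0.0005,0,0,0,0],[0,-0.006,0.0005,0,0,0,0],[0,0,0,0,0,0,0]]]'
python3 - <<'E'
from h import *
camera("side");print([np.round(r['centre'],3) for r in tip_of("lever_knob","side")[:1]])
E
```

```text
clock: 49.48
position: [0.4907, -0.4125, 0.2285]
tcp_rot: [-179.8, -0.0, -177.0]
force: [-5.2, -1.2, 3.6]
grip_width: -0.005
grasp_force: 2.5
clock: 49.98
position: [0.5218, -0.4071, 0.227]
tcp_rot: [-180.0, 0.1, -176.9]
force: [-0.4, -0.0, 0.7]
grip_width: -0.0
grasp_force: 0.0
clock: 50.35
position: [0.5327, -0.4057, 0.2263]
tcp_rot: [180.0, 0.0, -177.0]
force: [0.2, -0.0, -0.0]
grip_width: -0.0
grasp_force: 0.0
[array([ 0.56 , -0.412,  0.172])]
```

The knob is at x = 0.56, home in the notch. I back off, rise and check everything.

```bash
python3 -m jog '[[[0,0.03,-0.003,0,0,0,0],[0,0.05,-0.005,0,0,0,0],[0,0,0,-0.05,0,0,0],[0,0,0,-0.05,0,0,0],[0,0.04,0,0,0,0,0],[0,0,0,0,0,0,0],[0,0,0,0,0,0,0],[0,0,0,0,0,0,0]]]'
python3 - <<'E'
from h import *
p,d=camera("side");cv2.imwrite("pics/s2.png",p[:,:,::-1])
print([np.round(r['centre'],3) for r in tip_of("lever_knob","side")[:1]],[np.round(r['centre'],3) for r in tip_of("jar_red_mid","side")[:1]],[np.round(r['centre'],3) for r in tip_of("hasp_tab","side")[:1]])
E
```

```text
clock: 51.45
position: [0.4133, -0.42, 0.3257]
tcp_rot: [180.0, -0.0, -177.0]
force: [0.9, 0.5, -0.9]
grip_width: 0.001
grasp_force: 0.0
[array([ 0.561, -0.411,  0.169])] [array([0.669, 0.239, 0.025])] [array([ 0.578, -0.116,  0.114])]
```

View pics/s2.png

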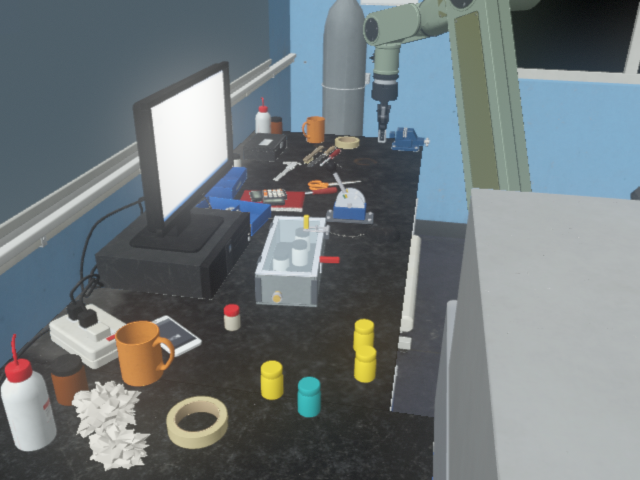

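The lever leans away in the float notch at (340,185), the lid is shut with the hasp down at (306,222), and the red-capped jar at (232,317) has not moved.

```bash
python3 -c "
from rig import *
print(hand_in())"
```

```text
the job is handed in; nothing more can be done
None
```

The job is handed in: all four black-capped jars stand upright in the closed bay, the hasp lies flat over the catch, the valve lever is home in the float notch, and the red-capped jar was not moved.

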